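Close the bean mill half-way and hold it

TASK

Of the three look-alike lids on the bar, take the middle-sized one, the one that fits the bean mill's mouth, and set it fully home with its two lugs down through the mouth's two gaps. Then twist it clockwise only half-way to its lock, until its bar handle lines up with the two raised ribs beside the mouth, without ever turning it on to the click, which would start the mill. A spring turns the lid back if let go, so finish while still gripping it there, and leave everything else on the bar where it is.

Things in the scene. Friction and masses are not known exactly. Their poses are not given: they have to be found in the camera images.
- lid_bar (a point): The lid to use, the middle-sized of three, about 130 g, loose on the counter. From below: round grey plug 66 mm across, 18 mm deep, with two opposite lugs (79 mm over both, 12 mm wide, at 2 to 9 mm height); steel disc 92 mm across, 6 mm thick; black bar handle 56 x 14 mm, 34 mm high. Point: middle of the bar, 41 mm above the underside. x along bar and lugs, z up; a half turn is the same.
- lid_large_bar (a point): Look-alike, too large for the mouth, loose; leave it. From below: round grey plug 92 mm across, 18 mm deep, with two opposite lugs (105 mm over both, 12 mm wide, at 2 to 9 mm height); steel disc 118 mm across, 6 mm thick; black bar handle 56 x 14 mm, 34 mm high. Point: middle of the bar, 41 mm above the underside. x along bar and lugs, z up; a half turn is the same.
- lid_small_bar (a point): Look-alike, too small to catch, loose; leave it. From below: round grey plug 46 mm across, 18 mm deep, with two opposite lugs (59 mm over both, 12 mm wide, at 2 to 9 mm height); steel disc 72 mm across, 6 mm thick; black bar handle 56 x 14 mm, 34 mm high. Point: middle of the bar, 41 mm above the underside. x along bar and lugs, z up; a half turn is the same.
- mouth (a point): Centre of the bean mill's round mouth, level with its collar's top rim, 144 mm above the counter; z up. Opening 70 mm across; its 6 mm thick rim overhangs a well 84 mm wide, 22 mm deep, and has two opposite gaps, 19 mm wide, on the x axis (either way round). With lugs over the gaps the lid goes down till its disc rests on the rim: the bar's middle is then 23 mm above this point.
- half_mark (a point): Top of one of the two raised aluminium ribs (14 x 5 mm) on the mill's top outside the collar, 55 mm from the mouth's axis and 2 mm below the rim; the other is opposite. They mark half-way: 40 degrees (0.70 rad) clockwise from above, from the gaps. x points outward along the rib. The click is 80 degrees from the gaps; a stop blocks turning anticlockwise.
- mill_top (a point): Middle of the front edge of the bean mill's flat top, 122 mm above the counter. The mill is fixed: a white box 160 mm deep (its x) and 150 mm wide with a steel top, on which stands a dark round collar, 96 mm outside and 22 mm high, 75 mm behind this point. A small knob and a chute stick out up to 17 mm from its front.
- shutter (a joint): Sprung ring inside the mill's mouth, pushed round by the lid's lugs, rad: 0 at rest, grows as the lid turns clockwise. The lugs meet it about 0.10 rad after entry, so the lid's turn is this value plus about 0.10; half-way is about 0.60, the click about 1.3. It pushes back with about 0.16 N m at 0 and 0.21 N m at half-way.
- tamper: Bystander: coffee tamper standing on its steel base, 58 mm across, 78 mm high; origin under its base.
- pitcher: Bystander: steel milk pitcher, 80 mm across, 100 mm high, with a side handle; origin under its base.
- cup: Bystander: paper cup, 84 mm across at its rim, 100 mm high; origin under its base.
- jar: Bystander: amber glass jar with a steel cap, 76 mm across, 120 mm high; origin under its base.
- brush: Bystander: hand brush lying flat, 180 mm long; origin under its middle.
Not all that is in view belongs to the job. Leave any purple look-alike of the part that bears lid_bar alone.

How it is judged:
On the way, in this order (a step that is already met when the one before it is completed fails the run):
1. the middle-sized lid is lifted off the counter (height (world z) of lid_bar above 0.09 m), for 0.1 s.
2. the lid sits fully home in the mouth, not yet turned half-way (z of lid_bar in the frame of mouth below 0.0265 m and horizontal distance between lid_bar and mouth below 0.004 m and angle between the x axis of lid_bar and the x axis of mouth, either way round below 0.5 rad), for 0.1 s.
At the end, for the whole second after the job is handed in: The middle-sized lid sits home in the mouth (within 3.5 mm in height and 4 mm sideways, level within 3.5 degrees), turned clockwise 30 to 50 degrees from the gaps (half-way is 40) with its lugs pushing the sprung ring, at rest, and the fingers still grip it. Everything else is where it was (z of lid_bar in the frame of mouth below 0.0265 m and horizontal distance between lid_bar and mouth below 0.004 m and angle between the x axis of lid_bar and the x axis of mouth, either way round between 0.52 and 0.87 rad and value of joint shutter between 0.38 and 0.85 rad and angular speed of lid below 0.3 rad/s and angle between lid_bar's own z axis and vertical below 0.06 rad and contact force between the fingers and lid above 2 N and distance of each of lid_large_bar, lid_small_bar, tamper, pitcher, cup, jar, brush from where it was at the start of the episode below 0.02 m); the arm keeps its last pose, push and grip.
It fails at once if the lid is turned on to the click (value of joint shutter above 1.22 rad).
It fails at once if another lid or a bystander is moved more than 20 mm (distance of any of lid_large_bar, lid_small_bar, tamper, pitcher, cup, jar, brush from where it was at the start of the episode above 0.02 m).
It also fails if it takes over 37 s, if anything falls off the work surface, if the arm or the gripper's body presses on something with over 40 N, if the wrist force passes 120 N, or if a joint passes its speed limit or range.

ROBOT

A 6-joint arm with a two-finger parallel gripper is mounted at the origin on the work surface. World frame = base frame: x ahead of the robot, y to its left, z up, the work surface at z = 0. Lengths are in m, angles in rad, forces in N, time in s.
With the tool pointing down it reaches from about 0.35 to 0.975 m from the base axis. Payload 4.9 kg.
Tool frame: the origin (TCP) lies midway between the tips of the shut fingers; the grasp point (between the pads) lies 19 mm behind it; z points along the fingers, y is the line along which they close (so a half turn about z gives the same grasp; the last joint's range is limited). The gripper opens to 85 mm and grips with 20 to 120 N. Pads are 22 mm wide; open, the fingers measure 114 mm over their backs; the gripper's body (76 mm by 85 mm) begins 54 mm behind the grasp point. The pads swing forward as they close: fully open they stand 13 mm farther back than shut.
Start: joints at [-0.119, 0.053, 1.613, -0, 1.476, -0.119], TCP at [0.625, 0, 0.231] pointing down, gripper open.
Joint ranges: [-3.01, 3.01], [-1.01, 2.22], [0.06, 2.58], [-1.02, 4.17], [0.09, 2.62], [-3.14, 3.14]. Speed limits (rad/s): [2.57, 2.57, 3.14, 3.14, 3.14, 3.14].

INTERFACE

Orientations are given as a rotation vector (axis times angle).
In Python, from station import ctrl, optics, job gives the robot as it stands.
- The arm moves only by the shell command python3 -m jog 'ROWS' [OPENING] [FORCE]. ROWS is JSON, a list of rows, each a list of 2 entries, a list of its own where there are three numbers: the shift along the tool's x, y, z in m, then the turn, a rotation vector about the tool's x, y, z in rad. A call has 1 to 5 rows; each row is the pose to reach, as a shift and turn from the pose commanded when the call began, along the tool's axes at that moment; what a row does not reach only later rows make up. A row lasts 1/10 s, in which the tool goes at most 50 mm and 8.59 degrees, less where a joint would pass 70% of its speed; a pose out of reach is approached as far as the arm can. A call with a gripper value outside its range is refused whole. OPENING is the opening, from 0 (shut) to 1 (fully open), set as the call begins (- or left out, the last holds). The fingers move at their own pace and stop on an object; FORCE is the grip in N (left out, the last holds). Time passes only in rows, so rows that repeat a pose let the fingers close. It gives the time, the measured TCP pose, the force, the opening and the grip force at its end, in the units of the state.
- ctrl.get_obs(): the state, without advancing time (a new reading comes with each control period).
- optics.get_image(name): name is "scene" or "side" or "wrist"; returns a dict with "image" (384x512x3 uint8, blue, green, red), "fx", "fy", "cx", "cy" (pixels), "rvec" (rotation vector, rad) and "tvec" (3), from world to camera coordinates, as OpenCV has them; the wrist camera has in their place "mount" (4x4, takes a point from camera to tool coordinates, whose origin is the TCP and whose axes are the flange's). Camera axes: x right, y down, z forward; pixel columns grow to the right and rows downward; lengths in m; the calibration is good to about 2 mm. A picture is of the moment at which its call begins: read the wrist's pose just before it. There is no depth.
- job.finish_job(): hands the job in; it is judged then, once.
The state is a dict: "t": time; "q": joint angles; "dq": joint speeds; "effort": joint torques, N m; "tool_pos": TCP position; "tool_rot": TCP orientation; "contact_force": force on the tool from outside, world axes, zero at the start; "wrist_torque": the same for the moment, N m; "opening": finger opening in m; "grip_force": force on a finger pad.
Only numpy, scipy, OpenCV 4.12 (cv2) and the standard library are available. Lean on these libraries where they do the work, as an engineer would, in place of code of your own. Each camera call takes 0.05 s, during which the arm holds its last target. There are 200 camera calls.

## Working session

There is one attempt and no reset: what is moved stays moved. The work goes in short steps, Python scripts to look and compute and a shell command to move; the robot and the scene stay as the last step left them, time stands still between calls to the robot, and variables do not carry over. Pictures are saved under pics/ and viewed, at most 10 in all, crops included, and the job is handed in when it is done.

```bash
ls; mkdir -p pics; python3 - <<'E'
from station import ctrl,optics
import cv2,numpy as np,pickle
d={}
for n in("scene","side","wrist"):
    o=ctrl.get_obs();r=optics.get_image(n);r['tp']=o['tool_pos'];r['tr']=o['tool_rot'];d[n]=r
    print(n,[round(float(r[k]),1) for k in('fx','fy','cx','cy')],r.get('tvec'),r.get('rvec'),r.get('mount'))
pickle.dump(d,open('d0.pkl','wb'));print(o)
im=np.hstack([d['scene']['image'],d['side']['image']])
cv2.imwrite('pics/a.png',cv2.resize(d['scene']['image'],(800,600),interpolation=cv2.INTER_CUBIC));cv2.imwrite('pics/b.png',cv2.resize(d['side']['image'],(800,600),interpolation=cv2.INTER_CUBIC))
E
```

```text
pics
scene [418.2, 418.2, 253.4, 193.4] [-0.10985025 -0.42803085  1.61619752] [ 2.21687015  1.49638761 -0.41446324] None
side [361.9, 361.9, 251.5, 191.0] [-0.55975728  0.14071379  0.90711579] [ 2.13326613 -0.28492115  0.12180787] None
wrist [295.7, 295.7, 252.5, 193.9] None None [[-1.17458538e-04 -9.57232409e-01 -2.89320067e-01  7.35805977e-02]
 [ 9.99999449e-01 -4.14279066e-04  9.64685505e-04  3.85436950e-04]
 [-1.04328748e-03 -2.89319794e-01  9.57231930e-01 -1.42049906e-01]
 [ 0.00000000e+00  0.00000000e+00  0.00000000e+00  1.00000000e+00]]
{'t': 0.1, 'q': array([-1.18986795e-01,  5.32952724e-02,  1.61417225e+00, -1.32230682e-05,
        1.47598719e+00, -1.18990869e-01]), 'dq': array([-0.00191853, -0.00104381, -0.00366121, -0.00029449,  0.00022767,
        0.00023316]), 'effort': array([ 6.14647306e-04, -3.94903493e+01, -3.71363103e+01, -4.52310599e-05,
        3.99340541e-03, -4.17574097e-05]), 'tool_pos': array([6.24432977e-01, 7.27519568e-05, 2.30173912e-01]), 'tool_rot': array([-2.22040596e+00, -2.22041781e+00,  1.82349014e-03]), 'contact_force': array([ 0.62089765,  0.22600253, -0.80803409]), 'wrist_torque': array([-0.00390846, -0.02345949,  0.02057607]), 'grip_force': 0.0, 'opening': 0.08528811781418982}
```

View pics/a.png

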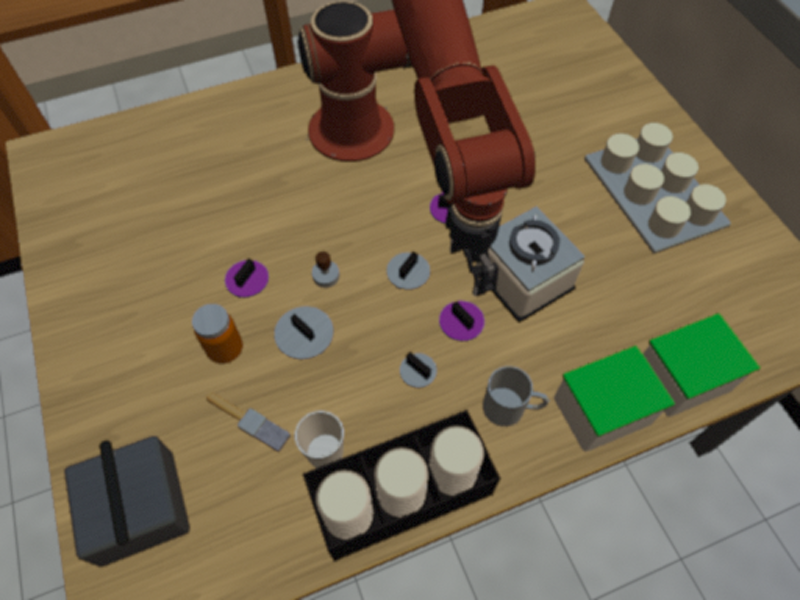

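View pics/b.png

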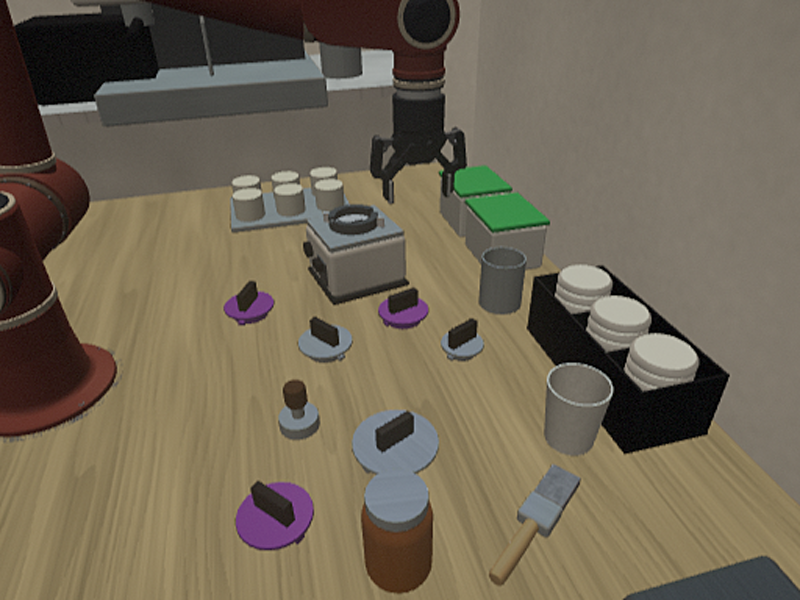

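The scene view (800x600) shows three grey lids: A (408,270), B (303,331) and C (418,370). Purple look-alikes are at (246,278), (461,320) and (441,208). The mill is at (535,255), with its mouth at (535,240). By size, A should be the middle lid, B the large one and C the small one. I'll measure them next.

```bash
cat > h.py <<'E'
import cv2,numpy as np,pickle
from scipy.spatial.transform import Rotation as R
def ext(r):
    """camera->world rotation, camera centre"""
    if r.get('mount') is not None:
        T=np.eye(4);T[:3,:3]=R.from_rotvec(r['tr']).as_matrix();T[:3,3]=r['tp'];M=T@np.array(r['mount']);return M[:3,:3],M[:3,3]
    A=R.from_rotvec(np.ravel(r['rvec'])).as_matrix();return A.T,-A.T@np.ravel(r['tvec'])
def cast(r,px,z):
    A,c=ext(r);px=np.atleast_2d(px).astype(float)
    d=np.c_[(px[:,0]-r['cx'])/r['fx'],(px[:,1]-r['cy'])/r['fy'],np.ones(len(px))]@A.T
    return (c+d*((z-c[2])/d[:,2])[:,None])[:,:2]
def proj(r,P):
    A,c=ext(r);p=(np.atleast_2d(P)-c)@A;return np.c_[p[:,0]/p[:,2]*r['fx']+r['cx'],p[:,1]/p[:,2]*r['fy']+r['cy']]
def circ(p):
    A=np.c_[2*p,np.ones(len(p))];s=np.linalg.lstsq(A,(p**2).sum(1),rcond=None)[0];return s[:2],np.sqrt(s[2]+s[:2]@s[:2])
def robcirc(p,n=4):
    for _ in range(n):
        c,r=circ(p);e=np.abs(np.hypot(*(p-c).T)-r);p=p[e<max(np.percentile(e,85),.001)]
    return c,r,len(p)
def blob(m,px):
    n,l,s,cc=cv2.connectedComponentsWithStats(m.astype(np.uint8),connectivity=4)
    d=np.hypot(*(cc[1:]-px).T)+1e3*(s[1:,4]<15);i=1+d.argmin();return l==i
def cont(m):
    c=cv2.findContours(m.astype(np.uint8),cv2.RETR_EXTERNAL,cv2.CHAIN_APPROX_NONE)[0];return max(c,key=len)[:,0].astype(float)
E
python3 - <<'E'
from h import *
d=pickle.load(open('d0.pkl','rb'))
for n,P in(('scene',dict(A=(408,270),B=(303,331),C=(418,370))),('side',dict(A=(326,342),B=(395,440),C=(462,342)))):
    r=d[n];im=r['image'];h=cv2.cvtColor(im,cv2.COLOR_BGR2HSV).astype(int)
    for k,p in P.items():
        p=np.array(p)/1.5625
        grey=(h[...,0]>85)&(h[...,0]<130)&(h[...,1]<90)&(h[...,2]>90)
        dark=(h[...,2]<60)
        yy,xx=np.mgrid[:384,:512];near=np.hypot(xx-p[0],yy-p[1])<40
        b=blob(dark&near,p);g=blob((grey|b)&near,p)
        c,rad,nn=robcirc(cast(r,cont(g),.021))
        bc=cast(r,cont(b),.041);mu=bc.mean(0);u,s,vt=np.linalg.svd(bc-mu)
        print(n,k,'disc',c.round(4),'dia',round(2*rad,4),nn,'bar',mu.round(4),'ang',np.degrees(np.arctan2(vt[0,1],vt[0,0])).round(1),np.ptp((bc-mu)@vt.T,axis=0).round(3))
    q={'scene':(533,241),'side':(352,218)}[n]
    print('mouth',cast(r,np.array(q)/1.5625,.144), 'tcp px',proj(r,d['wrist']['tp'])*1.5625)
r=d['wrist']; cv2.imwrite('pics/w0.png',cv2.resize(r['image'],(800,600)))
s=d['scene']['image'];cv2.imwrite('pics/c0.png',cv2.resize(np.hstack([s[120:216,220:316],s[130:210,300:380].repeat(1,0) if 0 else s[120:216,296:392]]),(800,400),interpolation=cv2.INTER_CUBIC))
E
```

```text
scene A disc [ 0.449  -0.0352] dia 0.0852 39 bar [ 0.4498 -0.0359] ang -49.8 [0.066 0.022]
scene B disc [ 0.5066 -0.285 ] dia 0.1116 69 bar [ 0.5068 -0.2852] ang 20.7 [0.064 0.018]
scene C disc [ 0.6687 -0.1055] dia 0.0657 42 bar [ 0.6696 -0.1052] ang 21.7 [0.058 0.022]
mouth [[0.55324456 0.18309447]] tcp px [[466.54870906 275.4966769 ]]
side A disc [ 0.4502 -0.0317] dia 0.0894 43 bar [ 0.4509 -0.0355] ang -72.8 [0.09  0.041]
side B disc [ 0.504  -0.3034] dia 0.1489 94 bar [ 0.5075 -0.2849] ang -140.0 [0.075 0.041]
side C disc [ 0.6758 -0.0962] dia 0.0809 35 bar [ 0.6691 -0.1062] ang -134.6 [0.089 0.044]
mouth [[0.54468701 0.16718292]] tcp px [[417.55373861 205.10391572]]
```

View pics/w0.png

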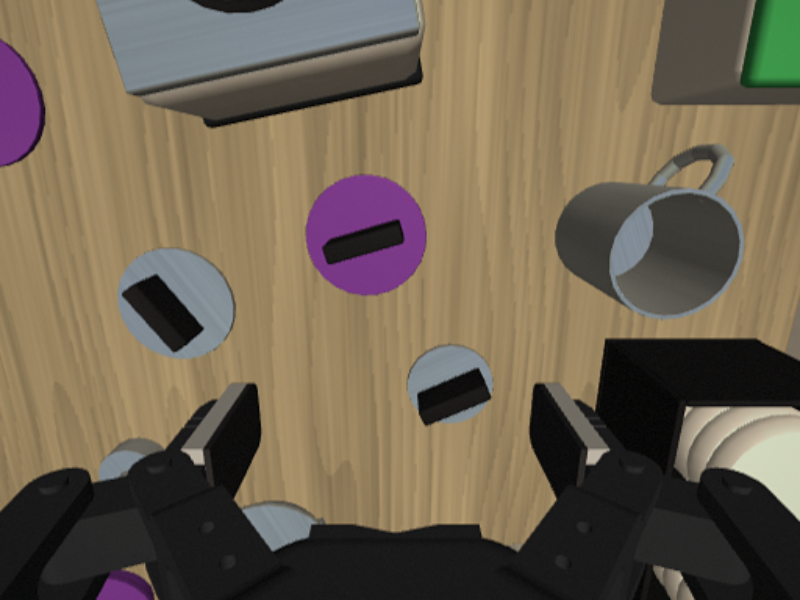

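View pics/c0.png

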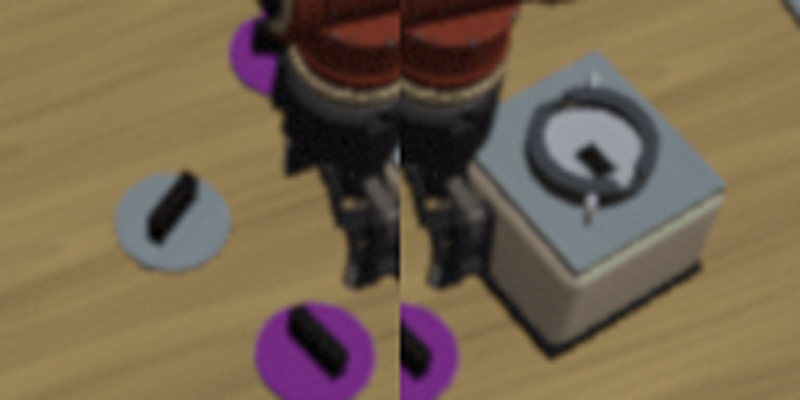

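The wrist crop agrees. A is the middle lid (measured diameter ratio 85:112:66, against 92:118:72 given), with its bar at about -49° and its centre near (0.450, -0.035). The ribs are visible at the mouth. I'll look at the mouth from above before grasping.

```bash
python3 -m jog '[[[0.04,-0.02,-0.03],[0,0,0]],[[0.08,-0.05,-0.07],[0,0,0]],[[0.12,-0.075,-0.09],[0,0,0]],[[0.12,-0.075,-0.09],[0,0,0]],[[0.12,-0.075,-0.09],[0,0,0]]]'
python3 - <<'E'
from h import *
from station import ctrl,optics
o=ctrl.get_obs();r=optics.get_image('wrist');r['tp']=o['tool_pos'];r['tr']=o['tool_rot'];pickle.dump(r,open('w1.pkl','wb'))
print(o['t'],o['tool_pos'],o['tool_rot'],o['q'],proj(r,[[.4495,-.0355,.058],[.55,.18,.144]]))
cv2.imwrite('pics/w1.png',cv2.resize(r['image'],(800,600),interpolation=cv2.INTER_CUBIC))
E
```

```text
t: 0.65
tool_pos: [0.5497, 0.1216, 0.3233]
tool_rot: [2.216, 2.223, 0.004]
contact_force: [0.6, 0.8, -0.1]
opening: 0.0856
grip_force: 0.0
0.65 [0.54974801 0.1216266  0.3233289 ] [2.21638121 2.22313719 0.004363  ] [ 8.55741447e-02 -1.35386493e-01  1.64409259e+00 -1.89281136e-05
  1.62923216e+00  8.25294455e-02] [[186.12442088 260.59609405]
 [251.65346202 119.62740671]]
```

View pics/w1.png

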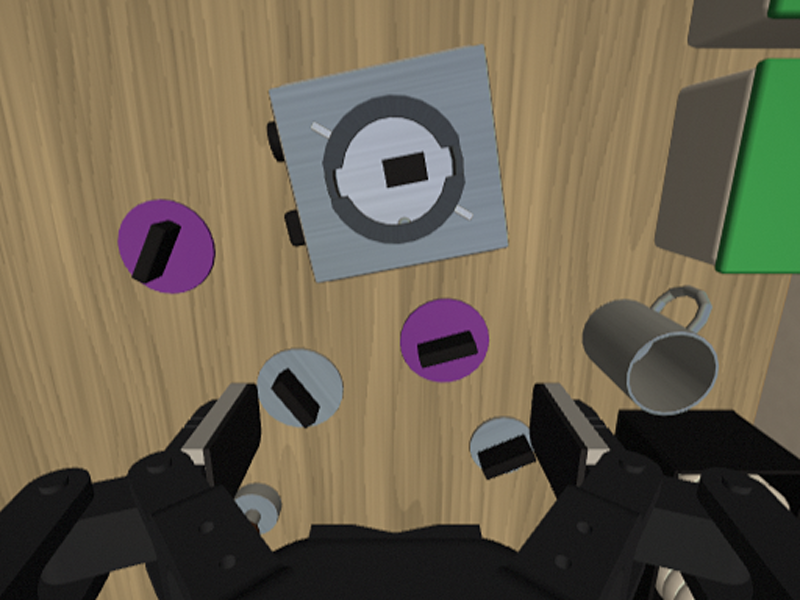

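The wrist view shows the mouth at (394,169), ribs at (320,129) and (464,213), gaps at about (340,183) and (450,160), and lid A at (300,388). Next I'll get exact values.

```bash
cat > meas.py <<'E'
from h import *
def lid(r,p,bar_z=.058):
    h=cv2.cvtColor(r['image'],cv2.COLOR_BGR2HSV).astype(int);p=np.array(p)
    yy,xx=np.mgrid[:384,:512];near=np.hypot(xx-p[0],yy-p[1])<45
    grey=(h[...,0]>85)&(h[...,0]<130)&(h[...,2]>90);dark=h[...,2]<60
    b=blob(dark&near,p);g=blob((grey|b)&near,p)
    c,rad,n=robcirc(cast(r,cont(g),.022))
    (ux,uy),wh,a=cv2.minAreaRect(cont(b).astype(np.float32))
    bx=cv2.boxPoints(((ux,uy),wh,a));w=cast(r,bx,.045);e=[w[1]-w[0],w[2]-w[1]];e=max(e,key=np.linalg.norm)
    print('lid disc',c.round(4),'dia',round(2*rad,4),n,'bar ctr@.045',w.mean(0).round(4),'len',np.linalg.norm(e).round(4),'ang',np.degrees(np.arctan2(e[1],e[0])).round(1))
E
python3 - <<'E'
from meas import *
r=pickle.load(open('w1.pkl','rb'));im=r['image'];h=cv2.cvtColor(im,cv2.COLOR_BGR2HSV).astype(int)
lid(r,(192,248))
p=np.array((252,108));yy,xx=np.mgrid[:384,:512]
dark=(h[...,2]<100)&(np.hypot(xx-p[0],yy-p[1])<55)
n,l,s,cc=cv2.connectedComponentsWithStats(dark.astype(np.uint8));i=1+s[1:,4].argmax();m=l==i
print('collar px',s[i]);c,rad,k=robcirc(cast(r,cont(m),.144));print('outer',c,2*rad,k)
ins=cv2.findContours(m.astype(np.uint8),cv2.RETR_CCOMP,cv2.CHAIN_APPROX_NONE);
hole=max([q for q,hh in zip(ins[0],ins[1][0]) if hh[3]>=0],key=len)[:,0].astype(float)
w=cast(r,hole,.144);print('inner',robcirc(w,8))
rr=np.hypot(*(w-c).T);f=w[rr>.038]-c
a=np.arctan2(f[:,1],f[:,0]);print('gap ang',np.degrees(np.angle(np.exp(2j*a).mean())/2),len(f))
br=(h[...,2]>195)&(h[...,1]<40)
for q in((320,129),(464,213)):
    q=np.array(q)/1.5625;sub=np.hypot(xx-q[0],yy-q[1])<9
    v=h[...,2][sub];t=np.percentile(v,80);b=blob((h[...,2]>=t)&sub,q);pts=cast(r,np.argwhere(b)[:,::-1],.142);m=pts.mean(0)
    print('rib',t,b.sum(),m,np.hypot(*(m-c)),np.degrees(np.arctan2(*(m-c)[::-1])))
E
```

```text
lid disc [ 0.451  -0.0334] dia 0.0887 138 bar ctr@.045 [ 0.4526 -0.0324] len 0.0611 ang -54.2
collar px [ 206   61   92   95 3047]
outer [0.55001791 0.1896949 ] 0.09450674009510183 238
inner (array([0.55016084, 0.18971289]), np.float64(0.03505279868885988), 152)
gap ang 10.902061177962212 43
rib 165.80000000000007 51 [0.50238127 0.21660711] 0.054713039350162085 150.53582774336684
rib 152.0 50 [0.59843439 0.16340213] 0.05509506085730095 -28.504355583489776
```

The mouth is at (0.550, 0.1897): collar 94.5 mm against 96 given, inner radius 35 mm as given. Ribs are at -29° with a radius of 55 mm, as given, and the gaps at 11°. Both rib and gap angles agree with the 40° offset. Now I'll move over lid A.

```bash
python3 -m jog '[[[-0.03,-0.02,0.02],[0,0,-0.14]],[[-0.07,-0.045,0.05],[0,0,-0.28]],[[-0.11,-0.07,0.08],[0,0,-0.42]],[[-0.14,-0.09,0.1],[0,0,-0.56]],[[-0.155,-0.099,0.12],[0,0,-0.70]]]'
python3 -m jog '[[[0,0,0],[0,0,0]],[[0,0,0],[0,0,0]],[[0,0,0],[0,0,0]]]'
python3 - <<'E'
from meas import *
from station import ctrl,optics
o=ctrl.get_obs();r=optics.get_image('wrist');r['tp']=o['tool_pos'];r['tr']=o['tool_rot'];pickle.dump(r,open('w2.pkl','wb'))
Rm=R.from_rotvec(o['tool_rot']).as_matrix();print(o['t'],o['tool_pos'],o['q'].round(2),'tool y yaw',np.degrees(np.arctan2(Rm[1,1],Rm[0,1])),Rm[:,2])
p=proj(r,[.451,-.0345,.045])[0];print(p);lid(r,p)
cv2.imwrite('pics/w2.png',cv2.resize(r['image'],(800,600),interpolation=cv2.INTER_CUBIC))
E
```

```text
t: 1.2
tool_pos: [0.4485, -0.0379, 0.1977]
tool_rot: [-1.32, -2.846, 0.003]
contact_force: [-0.4, 1.2, -0.6]
opening: 0.0856
grip_force: 0.0
t: 1.5
tool_pos: [0.452, -0.035, 0.2021]
tool_rot: [1.327, 2.846, 0.001]
contact_force: [0.2, 0.1, 1.5]
opening: 0.0854
grip_force: 0.0
1.5 [ 0.45199827 -0.03503876  0.20214729] [-0.24 -0.36  2.03  0.    1.47 -0.94] tool y yaw 40.01587248917778 [ 1.15370637e-03 -1.06160623e-04 -9.99999329e-01]
[251.59544756 176.88145724]
lid disc [ 0.4511 -0.034 ] dia 0.0888 196 bar ctr@.045 [ 0.4512 -0.0342] len 0.0612 ang 124.0
```

View pics/w2.png

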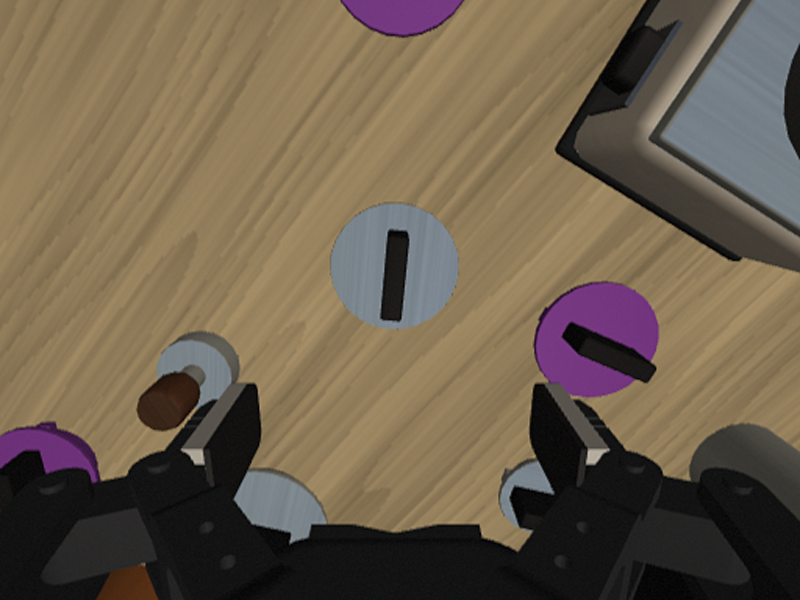

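Lid A is centred at (0.4511, -0.0341) with its bar at -56°, so I'll turn another 6° clockwise and descend. The tamper and purple lid are clear of the fingers.

```bash
python3 -m jog '[[[0.001,0,0.04],[0,0,0.105]],[[0.001,0,0.085],[0,0,0.105]],[[0.001,0,0.13],[0,0,0.105]],[[0.001,0,0.16],[0,0,0.105]],[[0.001,0,0.171],[0,0,0.105]]]' 1
python3 -m jog '[[[0,0,0],[0,0,0]],[[0,0,0],[0,0,0]],[[0,0,0],[0,0,0]],[[0,0,0],[0,0,0]],[[0,0,0],[0,0,0]]]' 0 60
python3 -m jog '[[[0,0,0],[0,0,0]],[[0,0,0],[0,0,0]],[[0,0,0],[0,0,0]],[[0,0,0],[0,0,0]],[[0,0,0],[0,0,0]]]' 0 80
```

```text
t: 2.05
tool_pos: [0.4488, -0.033, 0.0276]
tool_rot: [-1.469, -2.771, 0.002]
contact_force: [-0.2, -0.1, 0.7]
opening: 0.0857
grip_force: 0.0
t: 2.55
tool_pos: [0.4514, -0.0345, 0.0318]
tool_rot: [1.472, 2.773, 0.001]
contact_force: [-5.0, 3.0, 16.8]
opening: 0.0129
grip_force: 60.2
t: 3.05
tool_pos: [0.4516, -0.0345, 0.0318]
tool_rot: [1.472, 2.773, 0.001]
contact_force: [-1.4, 0.5, 6.8]
opening: 0.0126
grip_force: 81.5
```

```bash
python3 -m jog '[[[0,0,-0.03],[0,0,0]],[[0,0,-0.08],[0,0,0]],[[0,0,-0.13],[0,0,0]],[[0,0,-0.18],[0,0,0]],[[0,0,-0.20],[0,0,0]]]'
python3 -m jog '[[[0,0,0],[0,0,0]],[[0,0,0],[0,0,0]],[[0,0,0],[0,0,0]]]'
python3 - <<'E'
from h import *
from station import ctrl,optics
o=ctrl.get_obs();r=optics.get_image('wrist');r['tp']=o['tool_pos'];r['tr']=o['tool_rot'];pickle.dump(r,open('w3.pkl','wb'))
s=optics.get_image('side');pickle.dump(s,open('s3.pkl','wb'))
Rm=R.from_rotvec(o['tool_rot']).as_matrix();print(o['t'],o['tool_pos'],o['q'].round(2),'yaw',np.degrees(np.arctan2(Rm[1,1],Rm[0,1])),Rm[:,2])
p=proj(s,o['tool_pos'])[0].astype(int);print(p);S=s['image'][max(p[1]-75,0):p[1]+75,max(p[0]-75,0):p[0]+75]
W=r['image'];cv2.imwrite('pics/w3.png',np.hstack([cv2.resize(W,(480,360)),cv2.resize(S,(320,360),interpolation=cv2.INTER_CUBIC)]))
# shift to mouth
u=np.array([.550,.1897])-o['tool_pos'][:2];print('to mouth in tool axes',Rm[:2,0]@u,Rm[:2,1]@u)
E
```

```text
t: 3.55
tool_pos: [0.4522, -0.0347, 0.2362]
tool_rot: [1.469, 2.768, 0.003]
contact_force: [0.3, -1.0, -1.0]
opening: 0.0126
grip_force: 80.3
t: 3.85
tool_pos: [0.4489, -0.0339, 0.2271]
tool_rot: [-1.47, -2.771, 0.002]
contact_force: [0.4, -0.9, -1.3]
opening: 0.0126
grip_force: 80.3
3.85 [ 0.44887464 -0.03390108  0.22713482] [-0.24 -0.38  2.    0.    1.52 -0.84] yaw 34.08743994221872 [-0.00503368  0.00124448 -0.99998656]
[199 147]
to mouth in tool axes 0.1285080399414357 0.20906795398001587
```

View pics/w3.png

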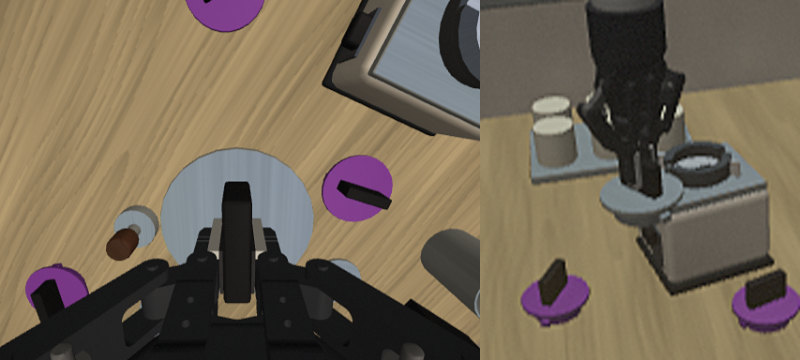

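The lid is square in the grip. I'll check its offset in the tool frame from the disc arc.

```bash
cat > inhand.py <<'E'
from h import *
def inhand(r,zt=.008):
    r=dict(r,tp=np.zeros(3),tr=np.zeros(3));h=cv2.cvtColor(r['image'],cv2.COLOR_BGR2HSV).astype(int)
    grey=(h[...,0]>85)&(h[...,0]<130)&(h[...,1]>15)&(h[...,2]>90);yy,xx=np.mgrid[:384,:512]
    c0=proj(r,[0,0,zt])[0];m=grey&(np.hypot(xx-c0[0],yy-c0[1])<120)
    m=blob(cv2.morphologyEx(m.astype(np.uint8),cv2.MORPH_OPEN,np.ones((3,3))),c0+[0,-40])
    p=cast(r,cont(m),zt);p=p[(p[:,0]>.0)&(np.hypot(*p.T)>.040)&(np.hypot(*p.T)<.055)]
    print('disc in tool frame',robcirc(p,6))
E
python3 - <<'E'
from inhand import *
r=pickle.load(open('w3.pkl','rb'));inhand(r,.008);inhand(r,.010)
E
python3 -m jog '[[[0,0,0],[0,0,0]],[[0,0,0],[0,0,0]],[[0,0,0],[0,0,0]]]'
```

```text
disc in tool frame (array([0.00164076, 0.00031258]), np.float64(0.04470955304559452), 236)
disc in tool frame (array([0.00066201, 0.00031316]), np.float64(0.04532326991964978), 234)
t: 4.25
tool_pos: [0.4502, -0.0342, 0.2299]
tool_rot: [-1.472, -2.774, 0.0]
contact_force: [-0.2, 0.6, -0.7]
opening: 0.0128
grip_force: 80.3
```

```bash
python3 -m jog '[[[0.01,0.02,0],[0,0,-0.1]],[[0.04,0.06,0],[0,0,-0.25]],[[0.07,0.11,0],[0,0,-0.4]],[[0.1,0.16,0],[0,0,-0.55]],[[0.12,0.2,0],[0,0,-0.7]]]'
python3 -m jog '[[[0,0,0],[0,0,-0.15]],[[0,0,0],[0,0,-0.3]],[[0,0,0],[0,0,-0.42]],[[0,0,0],[0,0,-0.47]],[[0,0,0],[0,0,-0.47]]]'
python3 -m jog '[[[0,0,0],[0,0,0]],[[0,0,0],[0,0,0]],[[0,0,0],[0,0,0]],[[0,0,0],[0,0,0]],[[0,0,0],[0,0,0]]]'
cat > st.py <<'E'
from inhand import *
from station import ctrl,optics
def st(dx=.001,dy=.0003,yaw=101,pic=True):
    o=ctrl.get_obs()
    if pic:
        r=optics.get_image('wrist');r['tp']=o['tool_pos'];r['tr']=o['tool_rot'];pickle.dump(r,open('wl.pkl','wb'));inhand(r,.009)
    Rm=R.from_rotvec(o['tool_rot']).as_matrix();y=np.degrees(np.arctan2(Rm[1,1],Rm[0,1]))
    lidc=o['tool_pos'][:2]+Rm[:2,:2]@[dx,dy];u=np.array([.550,.1897])-lidc
    print(o['t'],o['tool_pos'].round(4),o['q'].round(2),'yaw',y.round(2),'turn z',np.radians(y-yaw).round(3),'shift x,y',(Rm[:2,0]@u).round(4),(Rm[:2,1]@u).round(4),'tilt',Rm[:2,2].round(4),o['contact_force'].round(1),o['wrist_torque'].round(2))
E
python3 -c "from st import *;st()"
```

```text
t: 4.75
tool_pos: [0.5439, 0.1694, 0.2304]
tool_rot: [0.422, 3.113, -0.0]
contact_force: [0.8, -1.4, -1.0]
opening: 0.0124
grip_force: 80.3
t: 5.25
tool_pos: [0.5434, 0.1674, 0.2301]
tool_rot: [0.305, -3.127, 0.0]
contact_force: [-0.6, 0.3, -2.3]
opening: 0.0126
grip_force: 80.3
t: 5.75
tool_pos: [0.5434, 0.1673, 0.2303]
tool_rot: [-0.304, 3.127, 0.0]
contact_force: [0.5, 0.1, -1.6]
opening: 0.0123
grip_force: 80.3
disc in tool frame (array([0.00068274, 0.00012751]), np.float64(0.04531732467291765), 174)
5.75 [0.5434 0.1673 0.2303] [ 0.17 -0.08  1.75  0.    1.48 -1.6 ] yaw 101.12 turn z 0.002 shift x,y -0.0118 0.0204 tilt [0.0001 0.    ] [ 0.5  0.1 -1.6] [0.01 0.03 0.02]
```

```bash
python3 -m jog '[[[-0.006,0.01,0],[0,0,0]],[[-0.012,0.0205,0],[0,0,0]],[[-0.012,0.0205,0.02],[0,0,0]],[[-0.012,0.0205,0.04],[0,0,0]],[[-0.012,0.0205,0.045],[0,0,0]]]'
python3 -m jog '[[[0,0,0],[0,0,0]],[[0,0,0],[0,0,0]],[[0,0,0],[0,0,0]],[[0,0,0],[0,0,0]],[[0,0,0],[0,0,0]]]'
python3 - <<'E'
from st import *
st()
r=pickle.load(open('wl.pkl','rb'));s=optics.get_image('side');pickle.dump(s,open('s4.pkl','wb'))
p=proj(s,[.55,.19,.15])[0].astype(int);S=s['image'][p[1]-45:p[1]+45,p[0]-45:p[0]+45]
cv2.imwrite('pics/w4.png',np.hstack([cv2.resize(r['image'],(400,300)),cv2.resize(S,(300,300),interpolation=cv2.INTER_CUBIC)]))
E
```

```text
t: 6.3
tool_pos: [0.5499, 0.1904, 0.1824]
tool_rot: [0.305, -3.122, 0.0]
contact_force: [0.5, 0.4, -1.9]
opening: 0.0128
grip_force: 80.3
t: 6.8
tool_pos: [0.5516, 0.1897, 0.1861]
tool_rot: [-0.304, 3.126, 0.0]
contact_force: [-0.1, -0.8, -1.2]
opening: 0.0126
grip_force: 80.3
disc in tool frame (array([0.01168232, 0.00033732]), np.float64(0.05040685212822864), 77)
6.8 [0.5516 0.1897 0.1861] [ 0.2  -0.01  1.76  0.    1.4  -1.56] yaw 101.12 turn z 0.002 shift x,y 0.0006 -0.0 tilt [0.0013 0.0003] [-0.1 -0.8 -1.2] [-0.03  0.02 -0.08]
```

View pics/w4.png

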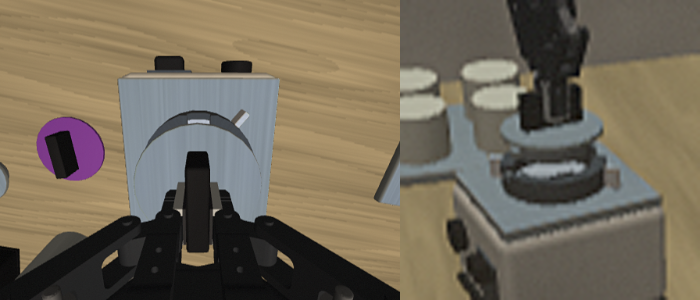

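The lid is over the mouth. The visible gap at (200,121) is in line with the bar, and the rib at (240,117) sits to one side, as it should. I'll lower it slowly, watching the force.

```bash
python3 -m jog '[[[0.0005,0,0.004],[0,0,0]],[[0.0005,0,0.008],[0,0,0]],[[0.0005,0,0.011],[0,0,0]],[[0.0005,0,0.014],[0,0,0]],[[0.0005,0,0.014],[0,0,0]]]'
python3 -c "from st import *;st(pic=False)"
```

```text
t: 7.4
tool_pos: [0.5503, 0.1895, 0.1704]
tool_rot: [0.304, -3.125, 0.0]
contact_force: [-0.8, -0.6, -0.8]
opening: 0.0125
grip_force: 80.3
7.4 [0.5503 0.1895 0.1704] [ 0.2  -0.    1.77  0.    1.37 -1.56] yaw 101.13 turn z 0.002 shift x,y -0.0008 -0.0001 tilt [-0.0014 -0.0003] [-0.8 -0.6 -0.8] [0.02 0.01 0.01]
```

```bash
python3 -m jog '[[[0,0,0.003],[0,0,0]],[[0,0,0.006],[0,0,0]],[[0,0,0.009],[0,0,0]],[[0,0,0.012],[0,0,0]],[[0,0,0.012],[0,0,0]]]'
python3 -m jog '[[[0,0,0],[0,0,0]],[[0,0,0],[0,0,0]],[[0,0,0],[0,0,0]]]'
python3 -c "from st import *;st(pic=False)"
```

```text
t: 7.9
tool_pos: [0.5504, 0.1896, 0.1586]
tool_rot: [0.305, -3.126, -0.0]
contact_force: [-1.1, 0.7, -1.2]
opening: 0.0124
grip_force: 80.3
t: 8.2
tool_pos: [0.5508, 0.1896, 0.1595]
tool_rot: [-0.305, 3.126, -0.0]
contact_force: [-0.3, 0.2, -0.9]
opening: 0.0124
grip_force: 80.3
8.2 [0.5508 0.1896 0.1595] [ 0.2   0.01  1.78 -0.    1.35 -1.56] yaw 101.13 turn z 0.002 shift x,y -0.0002 -0.0 tilt [ 0.0003 -0.    ] [-0.3  0.2 -0.9] [0.03 0.02 0.01]
```

No contact yet, so I'll go the last 1–2 mm until the rim pushes back.

```bash
python3 -m jog '[[[0,0,0.001],[0,0,0]],[[0,0,0.002],[0,0,0]],[[0,0,0.0025],[0,0,0]],[[0,0,0.0025],[0,0,0]],[[0,0,0.0025],[0,0,0]]]'
python3 -m jog '[[[0,0,0],[0,0,0]],[[0,0,0],[0,0,0]],[[0,0,0],[0,0,0]]]'
python3 -c "from st import *;st(pic=False)"
```

```text
t: 8.7
tool_pos: [0.551, 0.1897, 0.1579]
tool_rot: [-0.304, 3.126, 0.0]
contact_force: [-2.7, -0.4, 5.4]
opening: 0.0124
grip_force: 81.2
t: 9.0
tool_pos: [0.5509, 0.1898, 0.1579]
tool_rot: [-0.305, 3.126, 0.0]
contact_force: [-2.9, -0.2, 5.6]
opening: 0.0128
grip_force: 81.2
9.0 [0.5509 0.1898 0.1579] [ 0.2   0.01  1.78  0.    1.35 -1.56] yaw 101.13 turn z 0.002 shift x,y -0.0001 -0.0002 tilt [0.0007 0.0003] [-2.9 -0.2  5.6] [ 0.05  0.47 -0.03]
```

The disc rests on the rim at TCP z 0.158, exactly the predicted home height, so I'll turn it clockwise.

```bash
python3 -m jog '[[[0,0,0],[0,0,0.08]],[[0,0,0],[0,0,0.16]],[[0,0,0],[0,0,0.24]],[[0,0,0],[0,0,0.32]],[[0,-0.0003,0],[0,0,0.4]]]' - 100
python3 -c "from st import *;st(pic=False)"
python3 -m jog '[[[0,0,0],[0,0,0.08]],[[0,0,0],[0,0,0.16]],[[0,0,0],[0,0,0.24]],[[0,-0.0003,0],[0,0,0.3]],[[0,-0.0003,0],[0,0,0.3]]]'
python3 -m jog '[[[0,0,0],[0,0,0]],[[0,0,0],[0,0,0]],[[0,0,0],[0,0,0]],[[0,0,0],[0,0,0]],[[0,0,0],[0,0,0]]]'
python3 - <<'E'
from st import *
st(pic=False,yaw=61)
o=ctrl.get_obs();r=optics.get_image('wrist');r['tp']=o['tool_pos'];r['tr']=o['tool_rot'];pickle.dump(r,open('w5.pkl','wb'))
s=optics.get_image('side');pickle.dump(s,open('s5.pkl','wb'))
p=proj(s,[.55,.19,.15])[0].astype(int);S=s['image'][p[1]-45:p[1]+45,p[0]-45:p[0]+45]
cv2.imwrite('pics/w5.png',np.hstack([cv2.resize(r['image'],(480,360)),cv2.resize(S,(320,360),interpolation=cv2.INTER_CUBIC)]))
E
```

```text
t: 9.5
tool_pos: [0.5517, 0.1897, 0.1579]
tool_rot: [0.326, 3.122, 0.001]
contact_force: [-0.9, 1.2, 4.3]
opening: 0.0123
grip_force: 98.1
9.5 [0.5517 0.1897 0.1579] [ 0.2   0.01  1.78  0.    1.35 -1.16] yaw 78.08 turn z -0.4 shift x,y 0.0006 -0.0006 tilt [0.0027 0.0007] [-0.9  1.2  4.3] [0.15 0.04 0.31]
t: 10.0
tool_pos: [0.5515, 0.1891, 0.1579]
tool_rot: [0.785, 3.04, 0.001]
contact_force: [-0.2, 0.3, 5.2]
opening: 0.0124
grip_force: 98.2
t: 10.5
tool_pos: [0.5515, 0.1891, 0.1579]
tool_rot: [0.783, 3.04, 0.001]
contact_force: [-1.1, -0.8, 5.2]
opening: 0.0124
grip_force: 98.2
10.5 [0.5515 0.1891 0.1579] [ 0.2   0.01  1.78 -0.    1.35 -0.86] yaw 61.1 turn z 0.002 shift x,y 0.0006 -0.0005 tilt [0.0022 0.0003] [-1.1 -0.8  5.2] [-0.08  0.1   0.06]
```

View pics/w5.png

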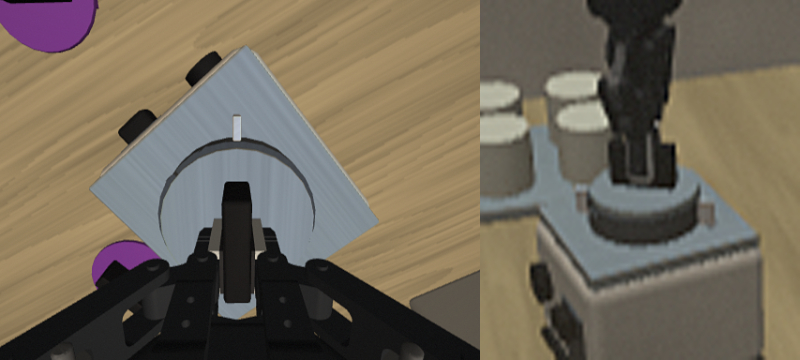

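The bar (237,240) points straight at the rib (237,128), and the lid is flush on the collar. The spring torque reading is low, so I'll average a few readings to confirm the lugs are engaged.

```bash
for i in 1 2 3 4 5; do python3 -m jog '[[[0,0,0],[0,0,0]],[[0,0,0],[0,0,0]]]' >/dev/null; python3 -c "
from station import ctrl;o=ctrl.get_obs();print(o['wrist_torque'].round(3),o['contact_force'].round(1),o['effort'][5].round(3))"; done
```

```text
[-0.015  0.088  0.059] [-1.1 -0.1  6.4] 0.059
[-0.058  0.111  0.065] [-0.8  0.4  6.2] 0.059
[-0.059  0.085  0.143] [-0.8  0.5  4.6] 0.059
[-0.042  0.095  0.095] [-0.8 -0.8  5.7] 0.059
[-0.006  0.091  0.057] [-0.4  0.4  5.2] 0.059
```

```bash
python3 -m jog '[[[0,0,0],[0,0,0.02]],[[0,0,0],[0,0,0.04]],[[0,0,0],[0,0,0.04]]]' >/dev/null; python3 -c "
from station import ctrl;o=ctrl.get_obs();print(o['wrist_torque'].round(3),o['effort'][5].round(3))"
python3 -m jog '[[[0,0,0],[0,0,-0.02]],[[0,0,0],[0,0,-0.04]],[[0,0,0],[0,0,-0.04]],[[0,0,0],[0,0,-0.04]],[[0,0,0],[0,0,-0.04]]]'; python3 -c "
from station import ctrl;o=ctrl.get_obs();print(o['wrist_torque'].round(3),o['effort'][5].round(3))
from st import *;st(pic=False,yaw=61)"
```

```text
[-0.062  0.108  0.202] 0.258
t: 12.4
tool_pos: [0.5515, 0.1891, 0.1579]
tool_rot: [0.783, 3.04, 0.001]
contact_force: [-1.4, -0.1, 6.5]
opening: 0.0123
grip_force: 98.4
[-0.041  0.168  0.229] 0.229
12.4 [0.5515 0.1891 0.1579] [ 0.2   0.01  1.78 -0.    1.35 -0.86] yaw 61.13 turn z 0.002 shift x,y 0.0006 -0.0005 tilt [0.0021 0.0002] [-1.4 -0.1  6.5] [-0.04  0.17  0.23]
```

After turning forward and back, the resting torque is 0.23 N m, close to the 0.21 expected, so the ring is engaged at 40° and the grip is firm. I'm handing in.

```bash
python3 -c "from station import job;print(job.finish_job())"
```

```text
the job is handed in; nothing more can be done
None
```

The middle-sized lid is home in the mill's mouth, turned 40° clockwise in line with the ribs and still gripped, and the job is handed in; no verdict came back, and I did not re-measure the other items.

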